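# Load the bunch-taping machine and hold its feed dial at the third click

## Task

Slide the full (fatter) roll of tape up off its post on the wooden stand and lower it, without dropping it, over the upright spindle of the bunch-taping machine until it sits fully down on the turntable, and let it go. Then with the fingers press the paddle of the machine's spring-return dial down past its first two clicks to the third click, short of the end stop, and finish while still holding it there against its spring. Leave the slim used roll, the leek and the knife undisturbed.

Things in the scene. Friction and masses are not known exactly. Their poses are not given: they have to be found in the camera images.
- roll: full roll of cream paper tape on a cardboard core, loose, about 100 g: ring of outer diameter 58 mm, bore 30 mm, height 40 mm. Origin at its very centre (on the axis, 20 mm above its underside); z along its axis. It stands threaded on one of the two posts of the stand (which one varies), its underside 12 mm above the counter
- used_roll: nearly used-up roll of the same tape on the other post: outer diameter 41 mm, bore 30 mm, height 40 mm, loose, origin at its centre. To be left where it is
- stand: storage stand, fixed: wooden base 100 x 220 x 12 mm (x, y, z), origin at the centre of its underside, with two upright round steel posts of diameter 16 mm at y = -65 and +65 mm, their tips 66 mm above the counter (14 mm above the rolls' upper ends). Its yaw varies
- machine: bunch-taping machine, fixed, yaw varies; origin at counter level, x away from the robot at yaw 0. White housing over x -60 to 140, y -30 to 100 mm, 66 mm high. A white dial column (x 40 to 110, y -65 to -30, 108 mm high) stands at its right side. A low guide bar, 83 mm high, at x 100 to 130, y 20 to 90 mm
- seat (a point): centre of the upper face of the machine's black turntable (diameter 68 mm), at (30, 30, 75) mm in the machine's frame, z up. From it rises the steel spindle, diameter 18 mm with a tapered nose, its tip 55 mm above this point. The roll is home when its underside lies on this face (its centre 20 mm above it)
- dial (a joint): turn of the spring-return feed dial, rad: 0 = at rest, paddle up; grows as the paddle is pressed down. Clicks (soft ripples in the resistance; none holds the dial) at 0.28, 0.56 and 0.84, end stop at 0.98; let go, it springs back to 0. The push at the roller rises from about 3 N to 6.5 N at the third click, at most 9 N on the way
- roller (a point): centre of the black cross-bar (diameter 18, length 36 mm, along machine y) at the end of the dial's paddle: press here from above. 95 mm from the axle, on its front (-x) side; at dial value a it is 105 + 95 sin(0.42 - a) mm above the counter and 95 cos(0.42 - a) mm in front of the axle: 144 mm high at rest, 66 at the third click, 54 at the stop. Below it is only the counter
- axle (a point): centre of the black dial disc (diameter 50 mm), at (60, -90, 105) mm in the machine's frame, right of the column; its level axle runs along machine y. A black sector plate behind the paddle bears three small steel pips, one under the other, for the three clicks: the paddle's arm stands level with the lowest pip at the third click
- leek: leek, 230 x 33 mm, lying on the chopping board, loose; leave alone. Origin under its middle
- knife: kitchen knife with a dark wooden handle, 260 mm long, lying on the chopping board beyond the leek, loose; leave alone
Things that resemble listed ones, but are neither listed nor needed, are in the scene too. What is shaped like the roll but pink is not meant.

How it is judged:
By the outcome, as a careful person would: the job done as asked, in the order asked, and still so for the second after the job is handed in, while the arm keeps its last pose, push and grip.
It also fails if it takes over 51 s, if anything falls off the work surface, if the arm or the gripper's body presses on something with over 40 N, if the wrist force passes 120 N, or if a joint passes its speed limit or range.

## Robot

A 6-joint arm with a two-finger parallel gripper is mounted at the origin on the work surface. World frame = base frame: x ahead of the robot, y to its left, z up, the work surface at z = 0. Lengths are in m, angles in degrees, forces in N, time in s.
With the tool pointing down it reaches from about 0.375 to 0.9 m from the base axis. Payload 3.1 kg.
Tool frame: the origin (TCP) lies at the very end of the fingers, on their centre line; the grasp point (between the pads) lies 19 mm behind it; z points along the fingers, y is the line along which they close (so a half turn about z gives the same grasp; the last joint's range is limited). The gripper opens to 87 mm and grips with 3 to 60 N. Pads are 19 mm wide; open, the fingers measure 117 mm over their backs; the gripper's body (75 mm by 190 mm) begins 51 mm behind the grasp point.
Start: joints at [65.976, 30.224, 82.088, -0, 67.689, -10.227], TCP at [0.149, 0.607, 0.194] pointing down, gripper open.
Joint ranges: [-176.69, 176.69], [-43.24, 126.21], [12.49, 139.97], [-82, 262], [0, 151.66], [-163.58, 163.58]. Speed limits (degrees/s): [159.86, 159.86, 180, 180, 180, 180].

## Interface

Orientations are given as a 3x3 rotation matrix whose columns are the frame's x, y, z axes.
In Python, from rig import bot, imaging gives the robot as it stands.
- The arm moves only by the tool drive_tool, never from a script. Its argument "deltas" is text: rows parted by semicolons, each of 5 numbers parted by spaces: the finger opening in mm, from 0 to 87, then the shift along the world's x, y, z in mm, then the turn about the world's z in rad. In form: jaw dx dy dz twist; .... A call has 1 to 12 rows; each row is the pose to reach, as a shift and turn from the pose commanded when the call began; what a row does not reach only later rows make up. A row lasts 1/10 s, in which the tool goes at most 50 mm and 8.59 degrees, less where a joint would pass 70% of its speed; a pose out of reach is approached as far as the arm can. A call with a gripper value outside its range is refused whole. The fingers move at their own pace and stop on an object; the grip force is fixed at half the most. Time passes only in rows, so rows that repeat a pose let the fingers close. It gives the time, the measured TCP pose, the force, the opening and the grip force at its end, in the units of the state.
- bot.read_state(): the state, without advancing time (a new reading comes with each control period).
- imaging.capture(name): name is "side" or "top"; returns the picture (400x640x3 uint8, red, green, blue); there is no depth.
- imaging.camera_model(name): a dict with "fx", "fy", "cx", "cy" (pixels), "T" (4x4, takes a point from camera to world coordinates). Camera axes: x right, y down, z forward; pixel columns grow to the right and rows downward; lengths in m; the calibration is good to about 2 mm. A picture is of the moment at which its call begins. camera_model takes no time and is no camera call.
- bot.hand_in(): hands the job in; it is judged then, once.
The state is a dict: "time_s": time; "joint_positions": joint angles; "qvel": joint speeds; "tau": joint torques, N m; "position": TCP position; "tcp_rot": TCP orientation; "force": force on the tool from outside, world axes, zero at the start; "moment": the same for the moment, N m; "opening": opening from 0.0 (shut) to 1.0 (fully open); "grasp_force": force on a finger pad.
Only numpy, scipy, OpenCV 4.12 (cv2) and the standard library are available. Lean on these libraries where they do the work, as an engineer would, in place of code of your own. Each camera call takes 0.05 s, during which the arm holds its last target. There are 200 camera calls.

## Working session

There is one attempt and no reset: what is moved stays moved. The work goes in short steps, Python scripts to look and compute and a tool call to move; the robot and the scene stay as the last step left them, time stands still between calls to the robot, and variables do not carry over. Pictures are saved under pics/ and viewed, at most 10 in all, crops included, and the job is handed in when it is done.

Besides the shell and the picture viewer there is one more tool, called after ">>>" in YAML: its name, and indented under it one key for each argument. drive_tool: Moves the arm, as the interface text tells. Its arguments: {"type":"object","properties":{"deltas":{"type":"string"}},"required":["deltas"]}

```bash
mkdir -p pics; cat > h.py <<'E'
import cv2,numpy as np
from rig import bot,imaging
def cap(n,f):
    im=np.array(imaging.capture(n)); cv2.imwrite('pics/'+f,im[:,:,::-1]); return im
def ray(n,u,v,z):
    c=imaging.camera_model(n);T=np.array(c['T']);d=T[:3,:3]@np.array([(u-c['cx'])/c['fx'],(v-c['cy'])/c['fy'],1]);o=T[:3,3]
    return (o+d*(z-o[2])/d[2])
def proj(n,p):
    c=imaging.camera_model(n);T=np.array(c['T']);q=T[:3,:3].T@(np.array(p)-T[:3,3]);return np.round([c['fx']*q[0]/q[2]+c['cx'],c['fy']*q[1]/q[2]+c['cy']],1)
E
python3 - <<'E'
from h import *
for n in('top','side'):
    cap(n,n+'1.png');c=imaging.camera_model(n);print(n,c['fx'],np.round(c['T'],3).tolist())
E
```

```text
top 475.39699453094386 [[0.018, -0.985, 0.173, 0.414], [-1.0, -0.016, 0.011, 0.045], [-0.008, -0.173, -0.985, 1.287], [0.0, 0.0, 0.0, 1.0]]
side 378.24822348792753 [[-0.881, -0.325, 0.345, 0.344], [-0.474, 0.577, -0.666, 0.551], [0.017, -0.749, -0.662, 0.617], [0.0, 0.0, 0.0, 1.0]]
```

View pics/top1.png

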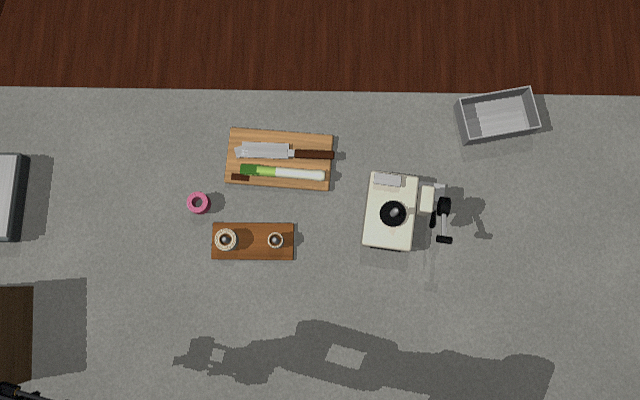

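View pics/side1.png

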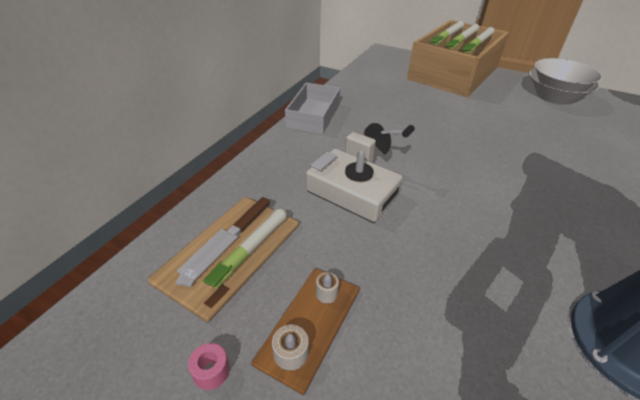

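Top view: the candidates are the ring at (225,239), fat and cream on the stand; the ring at (275,240), slim and on the stand; and the pink ring at (198,203), loose on the counter. The first fits "full roll". The machine's turntable is at (393,213) and the roller bar at (444,240). Next I'll confirm this in one enlarged crop and measure.

```bash
python3 - <<'E'
from h import *
t=cv2.imread('pics/top1.png');s=cv2.imread('pics/side1.png')
R=lambda im,x,y,w,h,W,H:cv2.resize(im[y:y+h,x:x+w],(W,H),interpolation=cv2.INTER_CUBIC)
m=np.vstack([np.hstack([R(t,205,215,100,50,400,200),R(s,250,260,120,60,400,200)]),np.hstack([R(t,360,165,100,100,400,400),R(s,300,110,130,130,400,400)])])
cv2.imwrite('pics/crop1.png',m)
def blobs(im,n,mask,x0,y0,x1,y1,z,amin,lab):
    k=np.zeros_like(mask);k[y0:y1,x0:x1]=mask[y0:y1,x0:x1]
    for c in cv2.findContours(k,cv2.RETR_EXTERNAL,cv2.CHAIN_APPROX_NONE)[0]:
        a=cv2.contourArea(c)
        if a<amin: continue
        (u,v),r=cv2.minEnclosingCircle(c);e=cv2.fitEllipse(c) if len(c)>5 else None;b=cv2.minAreaRect(c)
        print(lab,n,a,'ell',np.round(e[0],1),np.round(e[1],1),'world',ray(n,*e[0],z).round(4)); 
        print('   rect world',[ray(n,*p,z).round(3)[:2].tolist() for p in cv2.boxPoints(b)])
for n,im,bx in(('top',t,[(205,215,305,265),(350,165,420,260),(425,190,470,250)]),('side',s,[(250,260,370,395),(300,140,410,220),(355,115,420,155)])):
    h=cv2.cvtColor(im,cv2.COLOR_BGR2HSV)
    wood=((h[...,0]<20)&(h[...,1]>110)&(h[...,2]>50)).astype('uint8')*255
    cream=((h[...,1]<90)&(h[...,2]>150)).astype('uint8')*255
    dark=(h[...,2]<50).astype('uint8')*255
    blobs(im,n,wood,*bx[0],.012,300,'stand')
    blobs(im,n,cream,*bx[0],.052,30,'rolls')
    blobs(im,n,cream,*bx[1],.066,300,'housing')
    blobs(im,n,dark,*bx[1],.075,60,'table')
    blobs(im,n,dark,*bx[2],.144,20,'dial/roller')
E
```

```text
stand top 2850.5 ell [252.7 240.8] [ 40.2 101.6] world [0.5158 0.2412 0.012 ]
   rect world [[0.562, 0.356], [0.566, 0.134], [0.469, 0.132], [0.466, 0.35]]
rolls top 348.5 ell [224.8 239. ] [20.5 21.8] world [0.5162 0.3078 0.052 ]
   rect world [[0.536, 0.342], [0.551, 0.29], [0.496, 0.273], [0.482, 0.325]]
housing top 2699.0 ell [389. 211.] [51.3 86.3] world [ 0.5946 -0.1176  0.066 ]
   rect world [[0.507, -0.046], [0.703, -0.07], [0.689, -0.197], [0.493, -0.17]]
table top 477.0 ell [392.6 213.2] [24.2 25.2] world [ 0.5877 -0.1254  0.075 ]
   rect world [[0.619, -0.093], [0.62, -0.158], [0.558, -0.157], [0.557, -0.093]]
dial/roller top 82.0 ell [443.6 239.2] [ 6.5 18.8] world [ 0.517  -0.2376  0.144 ]
   rect world [[0.511, -0.218], [0.527, -0.22], [0.522, -0.257], [0.507, -0.254]]
dial/roller top 66.5 ell [432.5 220.4] [ 5.3 18.1] world [ 0.562 -0.212  0.144]
   rect world [[0.585, -0.204], [0.585, -0.219], [0.546, -0.218], [0.546, -0.203]]
dial/roller top 194.0 ell [443.5 205.8] [13.7 19.5] world [ 0.598  -0.2394  0.144 ]
   rect world [[0.62, -0.224], [0.62, -0.256], [0.576, -0.2
[... 602 characters left out ...]
.723, -0.268], [0.491, -0.166], [0.496, -0.001]]
table side 209.5 ell [358.9 171.6] [15.2 24.5] world [ 0.585  -0.1222  0.075 ]
   rect world [[0.622, -0.136], [0.572, -0.164], [0.549, -0.11], [0.598, -0.083]]
table side 115.0 ell [383.2 144.8] [12.1 13.6] world [ 0.5757 -0.2574  0.075 ]
   rect world [[0.6, -0.27], [0.571, -0.287], [0.551, -0.234], [0.58, -0.218]]
dial/roller side 52.0 ell [407.9 130.6] [ 5.5 12.7] world [ 0.5167 -0.2415  0.144 ]
   rect world [[0.525, -0.224], [0.52, -0.272], [0.508, -0.26], [0.513, -0.213]]
dial/roller side 330.0 ell [378.5 136.8] [15.8 32.8] world [ 0.5677 -0.1805  0.144 ]
   rect world [[0.607, -0.182], [0.604, -0.245], [0.527, -0.181], [0.533, -0.125]]
```

View pics/crop1.png

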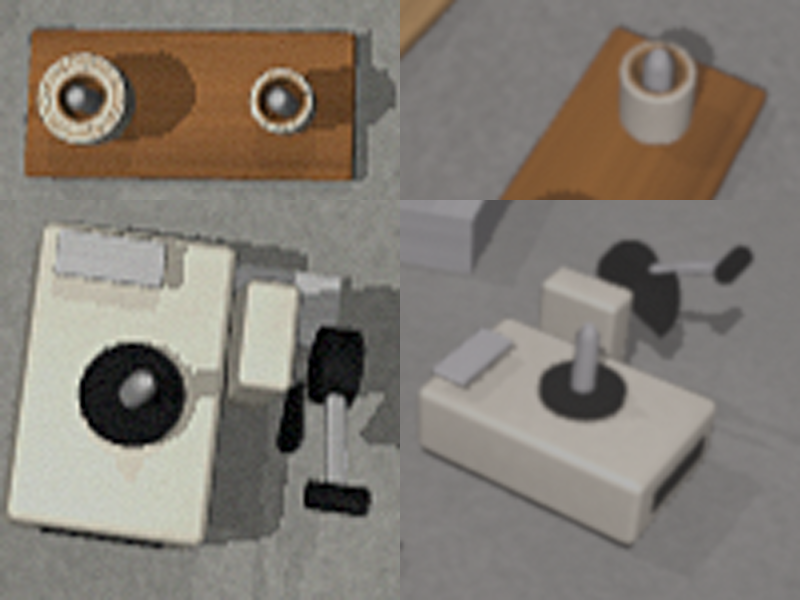

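The crop confirms it: the fat cream ring at the left of the stand, top (225,239), is the full roll at about (0.515, 0.308). The seat is at about (0.5865, -0.1245), machine yaw is about -7°, and the roller at about (0.516, -0.237) agrees with the machine geometry.

>>> drive_tool:
  deltas: "87 40 -32 0 0;87 80 -65 0 0;87 120 -98 0 0;87 160 -130 0 0;87 200 -163 0 0;87 240 -196 0 0;87 280 -229 0 0;87 320 -261 0 0;87 350 -286 0 0;87 366 -299 0 0;87 366 -299 -60 0;87 366 -299 -60 0"

```text
time_s: 1.3
position: [0.5119, 0.3055, 0.1299]
tcp_rot: [[-0.971, 0.241, -0.01], [0.241, 0.971, -0.003], [0.008, -0.006, -1.0]]
force: [-1.0, -0.1, -0.9]
opening: 0.997
grasp_force: 0.0
```

```bash
python3 - <<'E'
from h import *
s=bot.read_state();print(s['position'],np.round(s['tcp_rot'],3).tolist(),s['force'],s['joint_positions'])
a=cap('top','top2.png');b=cap('side','side2.png')
R=lambda im,x,y,w,h,W,H:cv2.resize(im[y:y+h,x:x+w],(W,H),interpolation=cv2.INTER_CUBIC)
cv2.imwrite('pics/crop2.png',np.hstack([R(a,165,180,150,150,400,400),R(b,200,200,200,200,400,400)])[:,:,::-1])
E
```

```text
[0.51194988 0.30551523 0.12986105] [[-0.971, 0.241, -0.01], [0.241, 0.971, -0.003], [0.008, -0.006, -1.0]] [-0.97193201 -0.13761816 -0.93973436] [ 2.00966585e+01  3.27728319e+01  8.93890838e+01  1.05213668e-03
  5.84201454e+01 -5.59824748e+01]
```

View pics/crop2.png

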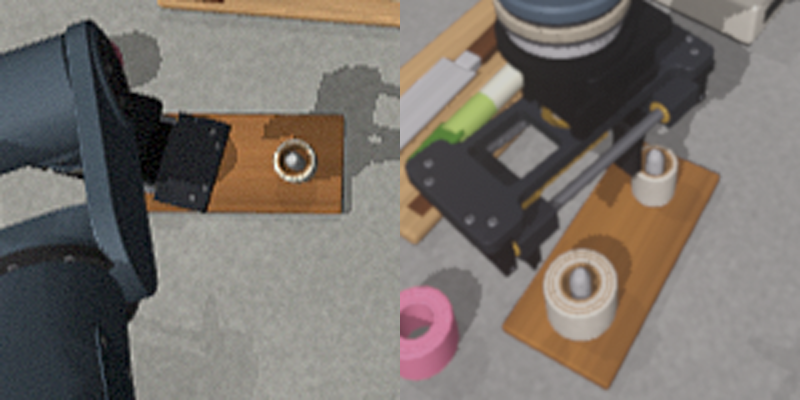

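The open fingers hover over the stand; the side crop shows full roll clear between and below them at crop (580,290). Now descend straight and grip.

>>> drive_tool:
  deltas: "87 0 0 -20 0;87 0 0 -45 0;87 0 0 -70 0;87 0 0 -90 0;87 0 0 -105 0;87 0 0 -115 0;87 0 0 -115 0;87 0 0 -115 0"

```text
time_s: 2.2
position: [0.5156, 0.3084, 0.0201]
tcp_rot: [[-0.971, 0.238, 0.001], [0.238, 0.971, 0.0], [-0.001, 0.001, -1.0]]
force: [-0.2, -0.7, 0.4]
opening: 1.0
grasp_force: 0.0
```

>>> drive_tool:
  deltas: "55 0 0 0 0;50 0 0 0 0;50 0 0 0 0;50 0 0 0 0;50 0 0 0 0;50 0 0 0 0;50 0 0 0 0;50 0 0 0 0;50 0 0 0 0;50 0 0 0 0;50 0 0 0 0;50 0 0 0 0"

```text
time_s: 3.4
position: [0.5151, 0.3078, 0.0196]
tcp_rot: [[-0.971, 0.238, 0.0], [0.238, 0.971, -0.0], [-0.0, -0.0, -1.0]]
force: [-1.0, -1.6, 5.6]
opening: 0.651
grasp_force: 30.0
```

>>> drive_tool:
  deltas: "50 0 0 5 0;50 0 0 15 0;50 0 0 30 0;50 0 0 45 0;50 0 0 60 0;50 0 0 80 0;50 0 0 100 0;50 0 0 120 0;50 0 0 140 0;50 0 0 150 0;50 0 0 150 0;50 0 0 150 0"

```text
time_s: 4.6
position: [0.5146, 0.3078, 0.1692]
tcp_rot: [[-0.971, 0.238, -0.0], [0.238, 0.971, -0.0], [0.0, -0.0, -1.0]]
force: [-0.2, -0.5, -1.3]
opening: 0.647
grasp_force: 30.0
```

```bash
python3 - <<'E'
from h import *
s=bot.read_state();print(s['position'],s['force'],s['opening'])
b=cap('side','side3.png')
print(proj('side',[.515,.308,.162]),proj('side',[.515,.308,.202]))
cv2.imwrite('pics/crop3.png',cv2.resize(b[150:400,200:450],(500,500))[:,:,::-1])
E
```

```text
[0.51458965 0.30784966 0.1692197 ] [-0.20591293 -0.54709752 -1.27123835] 0.6468370272414482
[286.  302.7] [284.8 285.4]
```

View pics/crop3.png

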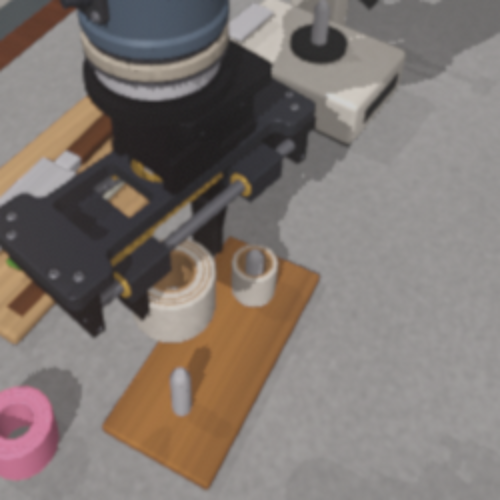

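Held upright and level: the roll is at crop (178,290), the bare post at (180,390), and the used roll is still on its post at (255,275). Now carry it to above the spindle.

>>> drive_tool:
  deltas: "50 2 -10 0 0;50 6 -35 5 0;50 12 -75 5 0;50 20 -117 5 0;50 27 -160 5 0;50 35 -205 5 0;50 42 -250 5 0;50 49 -295 5 0;50 56 -340 5 0;50 64 -385 5 0;50 70 -420 5 0;50 72 -432 5 0"

```text
time_s: 5.85
position: [0.5871, -0.1288, 0.1734]
tcp_rot: [[-0.97, 0.243, -0.0], [0.243, 0.97, -0.001], [0.0, -0.001, -1.0]]
force: [-0.7, -0.0, -1.2]
opening: 0.651
grasp_force: 30.0
```

>>> drive_tool:
  deltas: "50 0 0 0 0;50 0 0 0 0;50 0 0 0 0"

```text
time_s: 6.15
position: [0.5862, -0.1221, 0.1739]
tcp_rot: [[-0.972, 0.237, -0.002], [0.237, 0.972, 0.001], [0.002, 0.001, -1.0]]
force: [-0.8, -0.6, -1.5]
opening: 0.649
grasp_force: 30.0
```

```bash
python3 - <<'E'
from h import *
s=bot.read_state();print(s['position'],s['force'],s['opening'])
a=cap('top','top4.png');b=cap('side','side4.png');p=s['position']
for n in('top','side'):print([proj(n,[.5865,-.1245,z]) for z in (.13,.075)],[proj(n,[p[0],p[1],p[2]+d]) for d in(-.007,.033)])
R=lambda im,x,y,w,h,W,H:cv2.resize(im[y:y+h,x:x+w],(W,H),interpolation=cv2.INTER_CUBIC)
cv2.imwrite('pics/crop4.png',np.hstack([R(a,340,150,130,130,390,520),R(b,300,90,130,170,398,520)])[:,:,::-1])
E
```

```text
[ 0.58618421 -0.12214886  0.17394634] [-0.81034135 -0.57447513 -1.52545998] 0.6490489380371662
[array([395.3, 210.6]), array([392.2, 213.7])] [array([396.6, 208.5]), array([399.1, 205.8])]
[array([360.8, 151.5]), array([358.7, 170.9])] [array([362.1, 138.1]), array([363.9, 122. ])]
```

View pics/crop4.png

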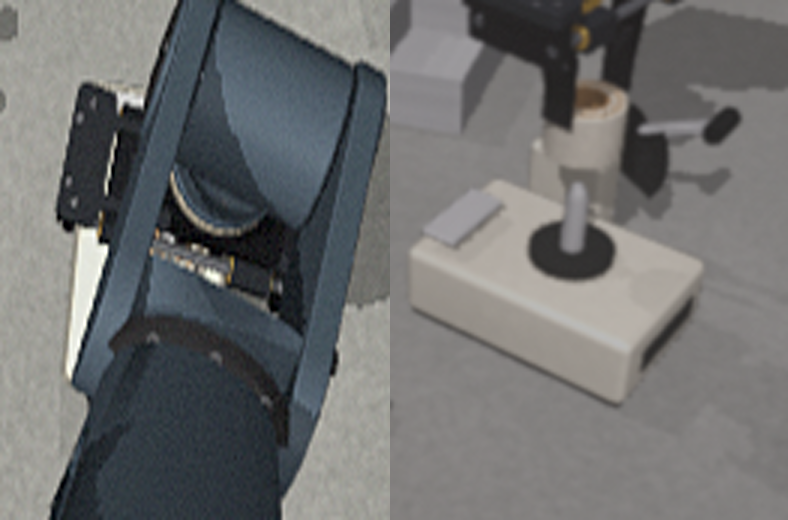

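The roll is above and behind the spindle in the side view. Its axis at crop x≈587 against the predicted 583 suggests it sits about 2 mm toward -x, so I shift +2 mm and lower partway, watching the force.

>>> drive_tool:
  deltas: "50 2 0 0 0;50 2 0 -15 0;50 2 0 -30 0;50 2 0 -40 0;50 2 0 -50 0;50 2 0 -60 0;50 2 0 -60 0;50 2 0 -60 0"

```text
time_s: 7.05
position: [0.5891, -0.1241, 0.1142]
tcp_rot: [[-0.971, 0.239, -0.0], [0.239, 0.971, 0.0], [0.0, 0.0, -1.0]]
force: [0.7, -0.1, -1.1]
opening: 0.647
grasp_force: 30.0
```

```bash
python3 - <<'E'
from h import *
s=bot.read_state();print(s['position'],s['force'],s['opening'])
b=cap('side','side5.png')
cv2.imwrite('pics/crop5.png',cv2.resize(b[90:230,290:430],(560,560),interpolation=cv2.INTER_CUBIC)[:,:,::-1])
E
```

```text
[ 0.58907537 -0.12406569  0.11424277] [ 0.67432508 -0.12076344 -1.10418277] 0.6473720474669198
```

View pics/crop5.png

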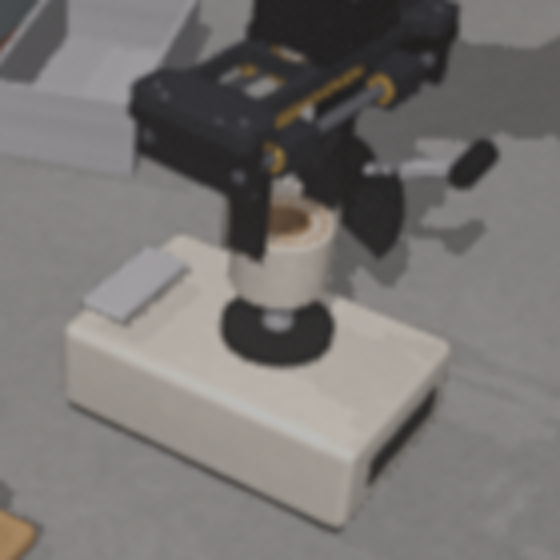

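The spindle (crop 277,320) has entered the bore, the roll is centred at about 281, and there is no side force. Lower to the seat.

>>> drive_tool:
  deltas: "50 1 0 -8 0;50 1 0 -16 0;50 1 0 -23 0;50 1 0 -27 0;50 1 0 -30 0;50 1 0 -31 0;50 1 0 -31 0;50 1 0 -31 0"

```text
time_s: 7.9
position: [0.5902, -0.1241, 0.0836]
tcp_rot: [[-0.971, 0.238, 0.001], [0.238, 0.971, -0.0], [-0.001, -0.0, -1.0]]
force: [0.4, 0.3, -0.8]
opening: 0.648
grasp_force: 30.0
```

>>> drive_tool:
  deltas: "50 0 0 -1 0;50 0 0 -2 0;50 0 0 -2 0;50 0 0 -2 0"

```text
time_s: 8.3
position: [0.5904, -0.1241, 0.0826]
tcp_rot: [[-0.971, 0.238, 0.001], [0.238, 0.971, -0.001], [-0.001, -0.0, -1.0]]
force: [-1.7, 1.2, 5.5]
opening: 0.649
grasp_force: 30.0
```

Contact, 5.5 N up. Release with a modest opening, then lift straight.

>>> drive_tool:
  deltas: "72 0 0 0 0;72 0 0 0 0;72 0 0 0 0;72 0 0 0 0;72 0 0 0 0;72 0 0 15 0;72 0 0 40 0;72 0 0 70 0;72 0 0 100 0;72 0 0 130 0;72 0 0 130 0;72 0 0 130 0"

```text
time_s: 9.5
position: [0.5901, -0.1241, 0.2118]
tcp_rot: [[-0.971, 0.238, 0.001], [0.238, 0.971, -0.0], [-0.001, -0.0, -1.0]]
force: [-0.2, -0.4, -0.3]
opening: 0.829
grasp_force: 0.0
```

```bash
python3 - <<'E'
from h import *
s=bot.read_state();print(s['position'],s['force'],s['opening'])
b=cap('side','side6.png')
for z in(.075,.095,.115,.13):print(z,proj('side',[.5865,-.1245,z]))
cv2.imwrite('pics/crop6.png',cv2.resize(b[90:230,290:430],(560,560),interpolation=cv2.INTER_CUBIC)[:,:,::-1])
E
```

```text
[ 0.59012943 -0.12408881  0.21177013] [-0.19838587 -0.38838425 -0.34994773] 0.8287717360093166
0.075 [358.7 170.9]
0.095 [359.4 164. ]
0.115 [360.2 157. ]
0.13 [360.8 151.5]
```

View pics/crop6.png

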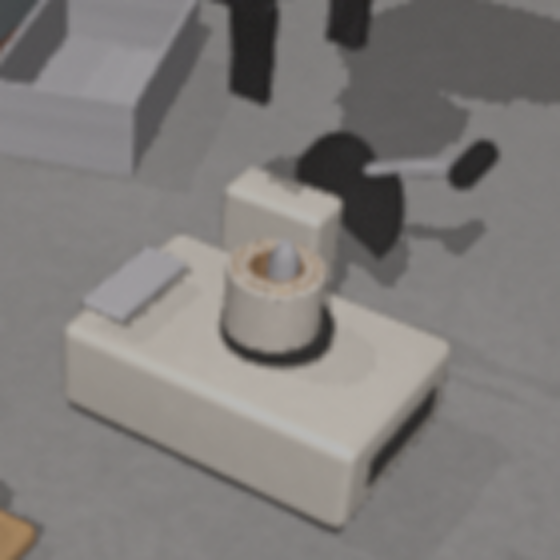

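The roll sits flush on the turntable at crop (277,300) with the spindle nose protruding, and is released. Close the fingers and move over the roller at (0.516, -0.237).

>>> drive_tool:
  deltas: "0 -10 -16 0 0.05;0 -25 -38 0 0.12;0 -40 -62 0 0.12;0 -55 -86 0 0.12;0 -68 -105 0 0.12;0 -74 -113 0 0.12;0 -74 -113 -20 0.12;0 -74 -113 -40 0.12;0 -74 -113 -45 0.12;0 -74 -113 -45 0.12;0 -74 -113 -45 0.12;0 -74 -113 -45 0.12"

```text
time_s: 10.75
position: [0.5168, -0.2372, 0.1672]
tcp_rot: [[-0.993, 0.12, 0.001], [0.12, 0.993, -0.001], [-0.002, -0.001, -1.0]]
force: [-0.3, 0.3, 0.2]
opening: 0.005
grasp_force: 0.0
```

```bash
python3 - <<'E'
from h import *
s=bot.read_state();print(s['position'],s['force'],s['opening'],np.round(s['tcp_rot'],3).tolist())
b=cap('side','side7.png')
print(proj('side',s['position']),proj('side',[.516,-.237,.144]))
cv2.imwrite('pics/crop7.png',cv2.resize(b[50:190,330:470],(560,560),interpolation=cv2.INTER_CUBIC)[:,:,::-1])
E
```

```text
[ 0.5167619  -0.23718262  0.16716619] [-0.28659903  0.25254851  0.20843711] 0.004917112511224441 [[-0.993, 0.12, 0.001], [0.12, 0.993, -0.001], [-0.002, -0.001, -1.0]]
[409.1 122.8] [407.6 131.5]
```

View pics/crop7.png

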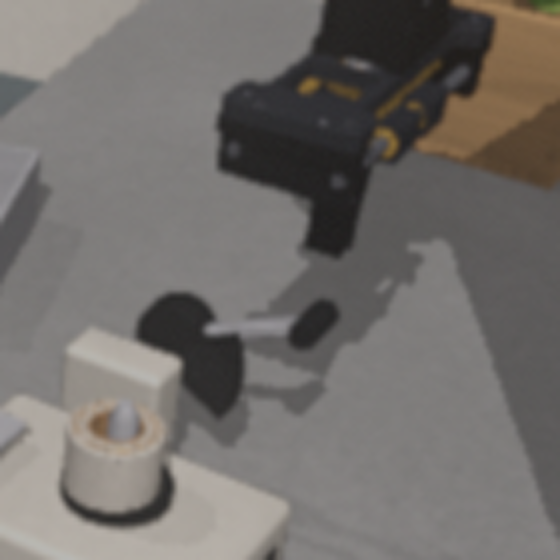

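The closed fingertips (crop 330,250) hang above the roller (315,325), but look higher than the TCP pose predicts. I'll feel for contact by force.

>>> drive_tool:
  deltas: "0 -2 0 -7 0;0 -2 0 -13 0;0 -2 0 -20 0;0 -2 0 -20 0"

```text
time_s: 11.2
position: [0.5131, -0.2364, 0.145]
tcp_rot: [[-0.993, 0.121, -0.002], [0.121, 0.993, 0.002], [0.002, 0.001, -1.0]]
force: [0.6, 0.5, 0.4]
opening: 0.006
grasp_force: 0.0
```

```bash
python3 - <<'E'
from h import *
s=bot.read_state();print(s['position'],s['force'])
a=cap('top','top8.png');b=cap('side','side8.png')
p=s['position'];print(proj('side',p),proj('top',p))
print('crop5 finger',proj('side',[.596,-.09,.114]),'seen 352.5 154.5')
h=cv2.cvtColor(b,cv2.COLOR_RGB2HSV);k=(h[...,2]<50).astype('uint8')
R=lambda im,x,y,w,h,W,H:cv2.resize(im[y:y+h,x:x+w],(W,H),interpolation=cv2.INTER_CUBIC)
cv2.imwrite('pics/crop8.png',R(b,360,85,80,80,560,560)[:,:,::-1])
E
```

```text
[ 0.51310369 -0.23644647  0.14499781] [0.64434901 0.52075685 0.35781272]
[408.8 131.6] [443.3 240.8]
crop5 finger [350.1 163.9] seen 352.5 154.5
```

View pics/crop8.png

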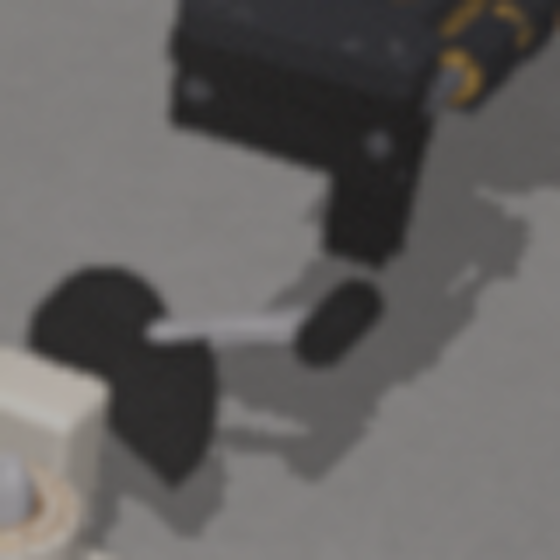

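The fingertips (crop 368,262) are still just above the roller (340,325), so the real tips end about 2 cm above the nominal TCP. Continue down gently.

>>> drive_tool:
  deltas: "0 3 0 -3 0;0 3 0 -6 0;0 3 0 -9 0;0 3 0 -12 0;0 3 0 -15 0;0 3 0 -15 0"

```text
time_s: 11.9
position: [0.5166, -0.2368, 0.1308]
tcp_rot: [[-0.993, 0.121, -0.001], [0.121, 0.993, 0.001], [0.001, 0.001, -1.0]]
force: [0.3, 0.2, 0.3]
opening: 0.007
grasp_force: 0.0
```

>>> drive_tool:
  deltas: "0 0 0 -3 0;0 0 0 -6 0;0 0 0 -9 0;0 0 0 -12 0;0 0 0 -12 0"

```text
time_s: 12.4
position: [0.5151, -0.2368, 0.1195]
tcp_rot: [[-0.993, 0.12, -0.004], [0.12, 0.993, 0.001], [0.004, 0.0, -1.0]]
force: [-4.4, 0.1, 8.5]
opening: 0.01
grasp_force: 3.8
```

```bash
python3 - <<'E'
from h import *
s=bot.read_state();print(s['position'],s['force'])
b=cap('side','side9.png')
cv2.imwrite('pics/crop9.png',cv2.resize(b[85:165,360:440],(560,560),interpolation=cv2.INTER_CUBIC)[:,:,::-1])
E
```

```text
[ 0.51507611 -0.23676348  0.11949706] [-4.39897675  0.06354072  8.46193763]
```

View pics/crop9.png

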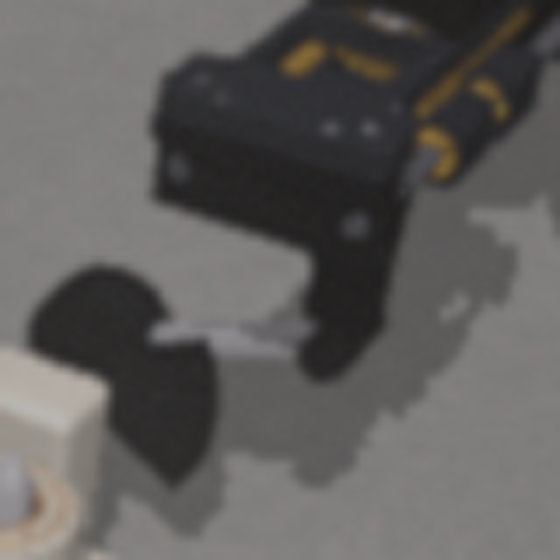

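Contact, 8.5 N: the roller (crop 325,365) has just begun to yield under the fingers. I've now viewed 11 pictures, one over the limit, so from here I use numbers only: the roller's lower edge in the side image, compared with the paddle geometry.

```bash
cat >> h.py <<'E'
AX=np.array([.6018,-.247,.105]);ex=np.array([.9925,-.122,0]);ey=np.array([.122,.9925,0])
def roller(a): return AX-ex*.095*np.cos(.42-a)+np.array([0,0,.095*np.sin(.42-a)])
def lowpix(a):  # lowest image row of the bar's outline for dial value a
    P=[roller(a)+ey*s*.018+.009*(np.cos(t)*ex+np.sin(t)*np.array([0,0,1])) for s in(-1,1) for t in np.linspace(0,6.28,40)]
    return max(proj('side',p)[1] for p in P)
def seen(b):
    h=cv2.resize(b.max(2)[100:200,390:425].astype('float32'),None,fx=8,fy=8,interpolation=cv2.INTER_CUBIC)
    n,l,st,_=cv2.connectedComponentsWithStats((h<55).astype('uint8'))
    i=1+np.argmax(st[1:,4]); return 100+(st[i,1]+st[i,3])/8-.5
def dial(b):
    A=np.linspace(-.1,1.05,116);return A,np.array([lowpix(a) for a in A])
def look():
    b=np.array(imaging.capture('side'));s=bot.read_state();A,L=dial(b);v=seen(b)
    print('row',v,'a',A[np.argmin(abs(L-v-OFF))],'tcp',s['position'].round(4),'F',s['force'].round(1))
OFF=0
E
python3 - <<'E'
import h;from h import *
for f in('side1','side6','side7','side8','side9'):
    im=cv2.imread(f'pics/{f}.png');print(f,seen(im))
for a in(0,.1,.28,.56,.84,.98):print(a,lowpix(a),roller(a).round(4))
look()
E
```

```text
side1 136.0
side6 136.0
side7 113.75
side8 122.625
side9 138.75
0 138.5 [ 0.5157 -0.2364  0.1437]
0.1 142.2 [ 0.5123 -0.236   0.1349]
0.28 148.6 [ 0.5084 -0.2355  0.1183]
0.56 157.7 [ 0.5084 -0.2355  0.0917]
0.84 165.1 [ 0.5157 -0.2364  0.0663]
0.98 168.0 [ 0.5219 -0.2372  0.0545]Traceback (most recent call last):
  File "<stdin>", line 5, in <module>
  File "h.py", line 22, in look
    b=np.array(imaging.capture('side'));s=bot.read_state();A,L=dial(b);v=seen(b)
                                                               ~~~~^^^
  File "h.py", line 20, in dial
    A=np.linspace(-.1,1.05,116);return A,np.array([lowpix(a) for a in A])
                                                   ~~~~~~^^^
  File "h.py", line 14, in lowpix
    return max(proj('side',p)[1] for p in P)
  File "h.py", line 14, in <genexpr>
    return max(proj('side',p)[1] for p in P)
               ~~~~^^^^^^^^^^
  File "h.py", line 9, in proj
    c=imaging.camera_model(n);T=np.array(c['T']);q=T[:3,:3].T@(np.array(p)-T[:3,3]);return np.round([c['fx']*q[0]/q[2]+c['cx'],c['fy']*q[1]/q[2]+c['cy']],1)
ValueError: time passes only in moves, steps and waits
```

```bash
python3 - <<'E'
s=open('h.py').read().replace("c=imaging.camera_model(n)","c=cam(n)").replace("OFF=0","OFF=2.5")
s=s.replace("def cap(","import functools\n@functools.lru_cache(None)\ndef cam(n): return imaging.camera_model(n)\ndef cap(",1)
open('h.py','w').write(s)
from h import look
look()
E
```

```text
row 138.625 a 0.07000000000000003 tcp [ 0.5153 -0.2368  0.1199] F [-4.8 -0.2  7. ]
```

>>> drive_tool:
  deltas: "0 -2 0 -4 0;0 -3 0 -8 0;0 -4 0 -12 0;0 -5 0 -16 0;0 -5 0 -20 0;0 -5 0 -20 0"

```text
time_s: 13.15
position: [0.5114, -0.2369, 0.0988]
tcp_rot: [[-0.993, 0.12, -0.002], [0.12, 0.993, 0.001], [0.002, 0.0, -1.0]]
force: [-3.4, 0.2, 4.9]
opening: 0.008
grasp_force: 2.4
```

```bash
python3 -c "from h import look;look()"
```

```text
row 146.75 a 0.30000000000000004 tcp [ 0.5115 -0.2369  0.0991] F [-3.7  0.3  5.5]
```

The dial reads 0.30 and the tip offset is steady at about 26 mm, so the third click needs TCP z ≈ 0.048. Continue.

>>> drive_tool:
  deltas: "0 0 0 -4 0;0 0 0 -8 0;0 0 0 -12 0;0 0 0 -16 0;0 1 0 -20 0;0 2 0 -24 0;0 2 0 -27 0;0 2 0 -27 0"

```text
time_s: 14.0
position: [0.5145, -0.2373, 0.0722]
tcp_rot: [[-0.993, 0.121, 0.001], [0.121, 0.993, -0.0], [-0.001, -0.0, -1.0]]
force: [-1.3, -0.2, 4.6]
opening: 0.002
grasp_force: 2.6
```

```bash
python3 -c "from h import look;look()"
```

```text
row 155.875 a 0.5800000000000002 tcp [ 0.5145 -0.2373  0.0724] F [-0.7  0.3  5.4]
```

>>> drive_tool:
  deltas: "0 1 0 -4 0;0 2 0 -8 0;0 3 0 -12 0;0 4 0 -16 0;0 5 0 -19 0;0 5 0 -22 0;0 5 0 -22 0;0 5 0 -22 0"

```text
time_s: 14.85
position: [0.5193, -0.2375, 0.0506]
tcp_rot: [[-0.993, 0.121, 0.001], [0.121, 0.993, -0.001], [-0.001, -0.001, -1.0]]
force: [-2.5, -1.7, 5.4]
opening: -0.0
grasp_force: 2.8
```

```bash
python3 -c "from h import look;look()"
```

```text
row 162.25 a 0.8200000000000002 tcp [ 0.5193 -0.2374  0.0506] F [-3.5 -1.8  4.3]
```

>>> drive_tool:
  deltas: "0 0 0 -1 0;0 0 0 -2 0;0 0 0 -3 0;0 0 0 -3 0;0 0 0 -3 0;0 0 0 -3 0;0 0 0 -3 0"

```text
time_s: 15.6
position: [0.5201, -0.2376, 0.0482]
tcp_rot: [[-0.993, 0.121, 0.002], [0.121, 0.993, -0.001], [-0.003, -0.001, -1.0]]
force: [-1.6, -0.7, 7.2]
opening: 0.008
grasp_force: 3.6
```

```bash
python3 - <<'E'
from h import *
look();b=np.array(imaging.capture('side'))
# roll still home? compare the region of roll with the picture after release
o=cv2.imread('pics/side6.png')[:,:,::-1]
for n,(x,y,w,h) in dict(roll=(340,145,40,35),used=(312,265,32,40),leekknife=(150,195,150,120)).items():
    print(n,np.abs(b[y:y+h,x:x+w].astype(int)-o[y:y+h,x:x+w]).mean().round(1))
E
```

```text
row 163.0 a 0.8600000000000002 tcp [ 0.5201 -0.2376  0.0482] F [-1.  -1.6  7. ]
roll 0.7
used 0.7
leekknife 0.7
```

>>> drive_tool:
  deltas: "0 0 0 -1 0;0 0 0 -1 0;0 0 0 -1 0;0 0 0 -1 0"

```text
time_s: 16.1
position: [0.5204, -0.2377, 0.0474]
tcp_rot: [[-0.993, 0.121, 0.003], [0.121, 0.993, -0.002], [-0.003, -0.001, -1.0]]
force: [-1.5, -0.8, 7.7]
opening: 0.004
grasp_force: 3.9
```

```bash
python3 -c "
from h import *
look();print(bot.hand_in())"
```

```text
row 163.25 a 0.8700000000000002 tcp [ 0.5204 -0.2377  0.0474] F [-1.  -0.3  7.3]
the job is handed in; nothing more can be done
None
```

Handed in at about 16 s: the full roll is seated on the turntable and released, and the dial is held at about 0.87 rad by my image estimate (third click 0.84, stop 0.98), with the used roll, leek and knife unmoved; I viewed 11 pictures, one over the limit of 10.

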